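# Swing a flask tray round its pin to the stop and bolt it

### The job

Push the steel flask tray near its free corner so that it swings round its brass pin until its long side meets the red sprung stop, then press it against the stop with about 10 N for a second, never slamming or pushing hard (15 N is already too much). Then let go and slide the brass bolt fully home behind the tray by its blue knob. Leave the tray flat on its pin with both flasks lying in it, and leave the bottle, beaker and tip box alone.

Things in the scene. Friction and masses are not known exactly. Their poses are not given: they have to be found in the camera images.
- base: Dark steel docking base, a 360 (x) x 400 (y) x 16 mm plate fixed on the bench; origin at the centre of its underside, x and y along its sides, z up. 'In the base frame' below means from this origin. It does not move in an episode.
- pin (a point): Top centre of the brass pivot pin (10 mm diameter, 30 mm tall above the plate), fixed at (70, -100) mm in the base frame; this point is 46 mm above the bench. It stands up through the tray's corner hole.
- tray: Open steel tray, outside 218 x 110 x 26 mm, floor 5, walls 4 mm, 0.36 to 0.6 kg, flat on the base plate, an 11.5 mm hole over the pin. Origin: hole centre, underside. x along the long side away from the pin, z up; it spans x -18 to 200, y -18 to 92 mm. Swing it clockwise seen from above until its x lies nearly along the base's +y (within 0.06 rad; the stop sets it). Drag at the corner 0.5 to 3 N.
- tray_push (a point): Point on the outside of the tray's long wall that faces away from the stop, at (165, 92, 16) mm in the tray frame, near the free corner. Pushing here towards the tray's -y swings it to the stop; when home it is directly opposite the stop.
- stop: Aluminium bracket of the stop, 26 x 44 x 34 mm, fixed on the base plate; origin: bottom centre of its face towards the tray, at (122, 65, 16) mm in the base frame, axes as the base. A red-faced plunger, 20 mm diameter, points from it to the base's -x, axis 15 mm above the plate.
- bolt (a joint): Travel of the brass locking bolt in m: near 0 = drawn out, 0.035 = fully home (solid end). Slides along the base's -y with about 2 N friction and stays where left. Bar 14 wide, 60 long, 12 mm tall on the base plate, between two rails 10 mm tall and 7 mm wide; centre line at x = -42 mm in the base frame.
- bolt_knob (a point): Centre of the blue round knob of the bolt, half-way up: upright cylinder 16 mm diameter, standing from 12.5 to 50.5 mm above the base plate; this point is 31.5 mm above the base plate. Push it along the base's -y, above the rails.
- flask1: Clear culture flask with an orange cap lying loose in the tray, 96 x 50 x 25 mm, 30 g, origin at the middle of its underside, x towards the cap. Stays in the tray.
- flask2: A second flask like flask1, nearer the tray's free end. Stays in the tray.
- bottle: Bystander: bottle with blue cap, 64 mm diameter, 130 mm tall, origin at centre of its underside.
- beaker: Bystander: glass beaker, 70 mm diameter, 90 mm tall, origin at centre of its underside.
- tipbox: Bystander: closed pipette tip box, blue with a white lid, 85 x 120 x 55 mm, origin at centre of its underside.
- stop_nominal (a point): Nominal place of the plunger's red face, at (88, 65, 31) mm in the base frame. The real face is up to 9 mm nearer or farther along the base's x: its set screw is left differently each time and not reported, so contact must be felt. It meets the tray's long side 165 mm from the pin and gives on a spring, about 10 N per mm for up to 4 mm, then is solid.
- bolt_seat (a point): Fixed point on the base at the edge of the bolt's nose when fully home, (-35, 80, 22.5) mm in the base frame. There the nose overlaps the tray by 20 mm, behind the long side that faces away from the stop; it can enter only when the tray is at or nearly at the stop.
Things that resemble listed ones, but are neither listed nor needed, are in the scene too. Leave any turquoise look-alike of the flask1 alone.

How it is judged:
By the outcome, as a careful person would: the job done as asked, in the order asked, and still so for the second after the job is handed in, with the robot touching nothing.
It also fails if it takes over 69 s, if anything falls off the work surface, if the arm or the gripper's body presses on something with over 40 N, if the wrist force passes 120 N, or if a joint passes its speed limit or range.

### The arm

A 6-joint arm with a two-finger parallel gripper is mounted at the origin on the work surface. World frame = base frame: x ahead of the robot, y to its left, z up, the work surface at z = 0. Lengths are in m, angles in degrees, forces in N, time in s.
With the tool pointing down it reaches from about 0.35 to 0.875 m from the base axis. Payload 4.2 kg.
Tool frame: the origin (TCP) lies midway between the tips of the shut fingers; the grasp point (between the pads) lies 19 mm behind it; y points along the fingers, z is the direction in which the jaws open and shut, and the axes are right-handed (so a half turn about y gives the same grasp; the last joint's range is limited). The gripper opens to 87 mm and grips with 3 to 60 N. Pads are 19 mm wide; open, the fingers measure 117 mm over their backs; the gripper's body (75 mm by 190 mm) begins 51 mm behind the grasp point.
Start: joints at [79.847, 22.042, 0.453, 0, -68.411, -14.817], TCP at [0.264, 0.567, 0.223] pointing down, gripper open.
Joint ranges: [-179.83, 179.83], [-69.29, 118.12], [-61.27, 80.66], [-181.25, 117.63], [-171.15, -9.14], [-177.46, 177.46]. Speed limits (degrees/s): [159.86, 159.86, 180, 180, 180, 180].

### API

Orientations are given as [roll, pitch, yaw] about the fixed x, y, z axes, in that order (R = Rz(yaw) Ry(pitch) Rx(roll)).
In Python, from workcell import env gives the robot as it stands. The module is installed in compiled form; this text tells all that it offers. Calls block until the motion is done:
- env.goto(position, orientation): joint-space move of the TCP to a pose.
- env.move_straight(position, rotation=None, rate=0.15, force_limit=None): straight line of the TCP; rotation=None keeps the orientation; rate is the mean speed in m/s. With force_limit (N) it stops when the force on the tool has changed by that much, and returns True; else False.
- env.set_joints(angles): joint-space move.
- env.gripper_to(opening, grasp_force=None): opening from 0.0 (shut) to 1.0 (fully open); grasp_force is the grip in N (None keeps the last); returns when the fingers have stopped.
- env.dwell(seconds).
- env.inverse_kinematics(position, orientation): joint angles nearest the present ones, or None.
- env.read_state(): the state.
- env.grab_frame(name): name is "scene" or "top" or "wrist"; returns a dict with "image" (384x512x3 uint8, blue, green, red), "fx", "fy", "cx", "cy" (pixels), "D" ([k1, k2, p1, p2, k3] as OpenCV has them; the pictures are not rectified), "position" and "orientation" of the camera in the world. Camera axes: x right, y up, looking along -z (the intrinsics and any distortion apply to the point x, -y, -z); pixel columns grow to the right and rows downward; lengths in m; the calibration is good to about 2 mm. A picture is of the moment at which its call begins. There is no depth.
A pose or a line that the arm cannot do raises env.Unreachable and nothing moves.
- env.close_job(): hands the job in, once; it reports no verdict.
Trained networks look in a picture, given as the dict that the camera call returned (one of the last four; its "shot" number tells which), for a name from the list of things; names that differ only in an ending like _2 or _b are one class to them, and where a whole thing is asked for, a point or a joint stands for the part that bears it (a point fixed in the world has none). Each returns a list of dicts, best first, with "score" (0 to 1); they miss things now and then, are a little off and sometimes report something else, mostly with a low value. They report only what shows in the picture. A call takes as long as a camera call. They do not tell look-alikes from the thing itself.
- env.search_frame(picture, thing): "xyz" ([x, y, z] in m, in world coordinates, good to about 4 mm: the middle of the surface that is visible of it).
- env.trace(picture, thing): "mask" (384x512 bool, what is visible of it).
The state is a dict: "clock": time; "joint_positions": joint angles; "qvel": joint speeds; "joint_torque": joint torques, N m; "position": TCP position; "tool_rot": TCP orientation; "force": force on the tool from outside, world axes, zero at the start; "wrist_torque": the same for the moment, N m; "opening": opening from 0.0 (shut) to 1.0 (fully open).
Only numpy, scipy, OpenCV 4.12 (cv2) and the standard library are available. Lean on these libraries where they do the work, as an engineer would, in place of code of your own. Each camera call takes 0.05 s, during which the arm holds its last target.

## Working session

There is one attempt and no reset: what is moved stays moved. The work goes in short steps, each a Python script; the robot and the scene stay as the last script left them, time stands still between calls to the robot, and variables do not carry over. Pictures are saved under pics/ and viewed, and the job is handed in when it is done.

```bash
mkdir -p pics
python3 - <<'E'
from workcell import env
import cv2
s=env.read_state();print(s)
for n in ("scene","top","wrist"):
    p=env.grab_frame(n);cv2.imwrite(f"pics/{n}0.png",p["image"])
    print(n,p["fx"],p["cx"],p["cy"],p["D"],p["position"],p["orientation"])
    for t in ("base","tray","stop","bolt","bolt_knob","tray_push","pin","flask1"):
        print(t,[([round(v,4) for v in d["xyz"]],round(d["score"],2)) for d in env.search_frame(p,t)][:4])
print(env.read_state()["clock"])
E
```

```text
{'clock': 0.0, 'joint_positions': array([ 7.98489482e+01,  2.20931290e+01,  3.81086062e-01, -2.71040223e-02,
       -6.84106609e+01, -1.48162490e+01]), 'qvel': array([-0.16145254,  0.01428844,  0.01614978, -0.08509695, -0.06606796,
        0.0175211 ]), 'joint_torque': array([ 2.43393742e-04, -3.90674937e+01,  1.87403029e+01,  4.22011748e+00,
        1.09819372e-02, -1.96188867e-04]), 'position': array([0.26355678, 0.56606804, 0.22144845]), 'tool_rot': array([-8.98749346e+01,  7.03446789e-03,  1.55022707e+02]), 'force': array([0.0752314 , 0.87318648, 0.09221903]), 'wrist_torque': array([ 0.0208184 , -0.01112845, -0.00069235]), 'opening': 1.0014668414551267}
scene 455.2786026117539 256.4286845273713 201.70753942783742 [-0.1122625  0.         0.         0.         0.       ] [1.21979936 0.01752547 1.09736046] [33.28779961 -0.48487478 90.39494329]
base [([0.6645, 0.0069, 0.0182], 0.57), ([0.5227, -0.3815, 0.0832], 0.34)]
tray [([0.6106, -0.0835, 0.0219], 0.75)]
stop [([0.7578, 0.0459, 0.0459], 0.64)]
bolt [([0.663, 0.0076, 0.0165], 0.71), ([0.5783, 0.1404, 0.0303], 0.69)]
bolt_knob [([0
[... 479 characters left out ...]
0.55936885]
base [([0.5981, 0.0083, 0.016], 0.78)]
tray [([0.605, -0.0869, 0.0145], 0.95)]
stop [([0.7426, 0.0455, 0.0421], 0.63)]
bolt []
bolt_knob [([0.588, 0.0088, 0.0157], 0.21)]
tray_push [([0.6083, -0.0874, 0.0175], 0.57)]
pin [([0.598, 0.0099, 0.0214], 0.56)]
flask1 [([0.7779, -0.3172, 0.0259], 0.94), ([0.5867, 0.293, 0.0273], 0.87), ([0.2982, -0.2155, 0.0273], 0.84), ([0.6117, -0.0588, 0.0415], 0.77)]
wrist 264.82296196096917 256.145499268647 187.39569556573755 [-0.03836735  0.          0.          0.          0.        ] [0.33320918 0.53431999 0.38436714] [-1.60347398e+01  6.78477084e-02 -1.14906543e+02]
base []
tray []
stop []
bolt []
bolt_knob []
tray_push []
pin []
flask1 []
1.35
```

View pics/scene0.png

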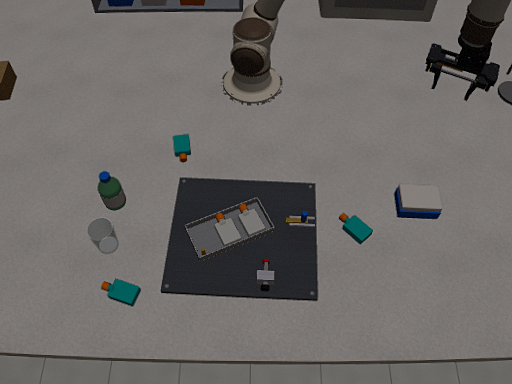

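View pics/top0.png

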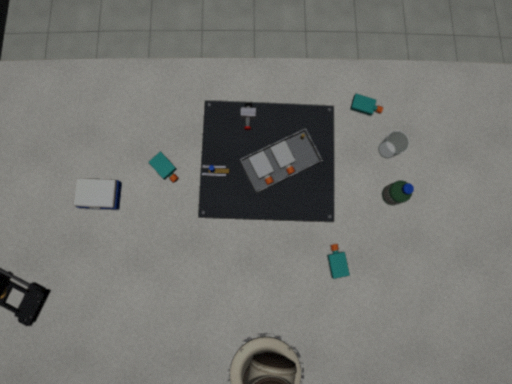

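The top view shows the base at about (268,160) px with the tray across it. The pin is near (303,137), the stop's red face near (248,127) and the blue knob near (210,168). Three turquoise flasks lie outside the tray. Next I'll measure the base and tray.

```bash
cat > h.py <<'E'
import numpy as np, cv2
from scipy.spatial.transform import Rotation as R
from scipy.optimize import least_squares
def cam(p):
    K=np.array([[p["fx"],0,p["cx"]],[0,p["fy"],p["cy"]],[0,0,1]]);D=np.array(p["D"],float)
    Rc=R.from_euler("xyz",p["orientation"],degrees=True).as_matrix()@np.diag([1,-1,-1])
    return K,D,Rc,np.array(p["position"])
def proj(p,X):
    K,D,Rc,t=cam(p);X=np.atleast_2d(X).astype(float)
    r=cv2.Rodrigues(Rc.T)[0]
    return cv2.projectPoints(X,r,-Rc.T@t,K,D)[0].reshape(-1,2)
def toplane(p,uv,z):
    K,D,Rc,t=cam(p)
    n=cv2.undistortPoints(np.array(uv,float).reshape(-1,1,2),K,D).reshape(-1,2)
    d=np.c_[n,np.ones(len(n))]@Rc.T
    return t+d*((z-t[2])/d[:,2])[:,None]
def b2w(b,pt):  # b=(x,y,yaw)
    c,s=np.cos(b[2]),np.sin(b[2]);pt=np.atleast_2d(pt).astype(float);o=pt.copy()
    o[:,0]=b[0]+c*pt[:,0]-s*pt[:,1];o[:,1]=b[1]+s*pt[:,0]+c*pt[:,1];return o
E
python3 - <<'E'
from workcell import env
from h import *
import pickle
P={}
for n in ("scene","top"):
    p=env.grab_frame(n);P[n]=p
    for t in("base","tray"):
        m=env.trace(p,t); p[t]=m[0]["mask"]; print(n,t,[(round(d["score"],2),int(d["mask"].sum())) for d in m])
pickle.dump(P,open("P.pkl","wb"))
from scipy.ndimage import binary_fill_holes as bf
for n,p in P.items():
    for t,z,L in(("base",.016,0),("tray",.042,0)):
        m=bf(p[t]).astype(np.uint8)
        c=max(cv2.findContours(m,0,1)[0],key=cv2.contourArea).reshape(-1,2)
        W=toplane(p,c,z)[:,:2].astype(np.float32)
        print(n,t,cv2.minAreaRect(W*1000))
    x0,y0=(155,165) if n=="scene" else (190,90)
    a=p["image"][y0:y0+145,x0:x0+175]
    a=np.clip(cv2.resize(a,None,fx=4,fy=4,interpolation=cv2.INTER_CUBIC).astype(float)*1.6,0,255).astype(np.uint8)
    cv2.imwrite(f"pics/{n}_crop.png",a)
E
```

```text
scene base [(0.58, 14052)]
scene tray [(0.87, 2193)]
top base [(0.8, 12903)]
top tray [(0.2, 13062)]
scene base ((614.772216796875, -14.525253295898438), (400.3931884765625, 365.52960205078125), 87.60088348388672)
scene tray ((610.4815063476562, -50.444984436035156), (124.44635772705078, 221.3157958984375), 26.211332321166992)
top base ((607.3734741210938, -15.577789306640625), (402.9292907714844, 368.03387451171875), 87.44004821777344)
top tray ((603.9419555664062, -13.354156494140625), (395.0521545410156, 359.049560546875), 87.47480773925781)
```

View pics/scene_crop.png

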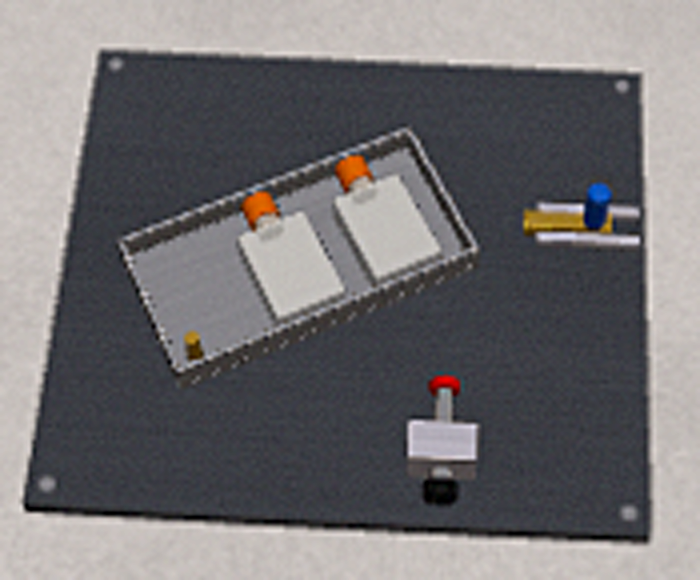

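View pics/top_crop.png

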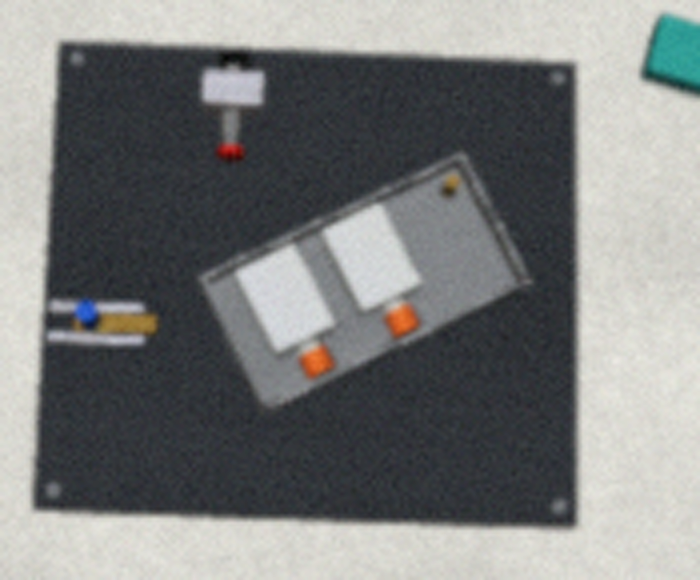

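The crops show the pin at scene crop (192,334) and top crop (452,178). The knob top is at scene (599,187), and the red plunger is at scene (444,384). The bolt is drawn out, and both clear flasks with orange caps are in the tray. I'll fit the base pose and tray angle from the corners.

Run:
```python
from h import *
import pickle
P=pickle.load(open("P.pkl","rb"))
f=lambda c,o:(np.array(c,float)+.5)/4-.5+np.array(o)
S=f([(100,51),(641,73),(650,533),(25,503),(192,334)],(155,165))
T=f([(35,508),(62,43),(575,63),(576,523),(452,178)],(190,90))
B=np.array([(-180,-200,16),(-180,200,16),(180,200,16),(180,-200,16),(70,-100,46)])/1e3
BT=B[[1,2,3,0,4]]
for nm,sel in (("scene",[1,0]),("top",[0,1]),("both",[1,1])):
    def r(b):
        return np.r_[sel[0]*(proj(P["scene"],b2w(b,B))-S).ravel(),sel[1]*(proj(P["top"],b2w(b,BT))-T).ravel()]
    q=least_squares(r,[.61,-.015,-.04],loss="soft_l1").x;print(nm,q[:2]*1e3,np.degrees(q[2]));print(np.round(r(q),1))
b=q;np.save("b.npy",b)
sc=f([(182,372),(475,250),(409,131),(122,242)],(155,165))
tc=f([(462,153),(200,277),(268,408),(531,284)],(190,90))
TR=np.array([(-18,-18,26),(200,-18,26),(200,92,26),(-18,92,26)])/1e3
pin=np.array([.07,-.1])
def t2b(a,pt):
    o=b2w((pin[0],pin[1],a),pt);o[:,2]+=.016;return o
def r2(a):return np.r_[(proj(P["scene"],b2w(b,t2b(a[0],TR)))-sc).ravel(),(proj(P["top"],b2w(b,t2b(a[0],TR)))-tc).ravel()]
a=least_squares(r2,[2.0]).x[0];print("tray ang in base",np.degrees(a),np.round(r2([a]),1))
print("push w",b2w(b,t2b(a,[[.165,.092,.016]])),"home",b2w(b,t2b(np.pi/2,[[.165,.092,.016]])))
print("knob",[toplane(P["scene"],f([(599,188)],(155,165)),.0665),toplane(P["top"],f([(86,311)],(190,90)),.0665)])
print("bolt line y at x=-42: ",b2w(b,[[-.042,y,.04] for y in(.1,.15)]))
print("plunger nominal",proj(P["scene"],b2w(b,[[.088,.065,.031]])),f([(444,384)],(155,165)))
print("plunger red",toplane(P["scene"],f([(444,384)],(155,165)),.031))
```

```text
scene [610.35337034 -13.90109279] -2.3289363543734476
[-0.2 -1.2  0.1 -0.8  0.9  0.5 -1.   0.1  0.   0.4 -0.   0.  -0.  -0.
  0.  -0.   0.   0.  -0.   0. ]
top [610.80435408 -14.90778807] -2.154370077735339
[-0.  -0.  -0.  -0.   0.   0.  -0.   0.  -0.   0.  -0.6  0.3 -1.  -0.9
  0.4 -0.9  0.9  0.6  0.3  0.4]
both [610.53062391 -14.27597138] -2.2710921111639424
[-0.4 -1.1 -0.  -0.8  0.8  0.5 -1.1  0.3 -0.1  0.5 -1.   0.2 -1.  -1.
  0.3 -0.7  0.6  0.8  0.1  0.6]
tray ang in base 117.98120689264194 [-1.3 -0.   1.3 -0.5  0.2 -1.6 -1.3 -1.  -0.1 -0.5 -0.6 -0.5 -0.9  0.4
 -0.1 -0.9]
push w [[ 0.52204084 -0.00821755  0.032     ]] home [[0.5911237  0.05154478 0.032     ]]
knob [array([[0.57305586, 0.15014282, 0.0665    ]]), array([[0.57438166, 0.1497681 , 0.0665    ]])]
bolt line y at x=-42:  [[0.57252638 0.08730984 0.04      ]
 [0.57450776 0.13727057 0.04      ]]
plunger nominal [[265.78181173 260.40501125]] [[265.625 260.625]]
plunger red [[0.70167169 0.04677741 0.031     ]]
```

```bash
cat >> h.py <<'E'
pin=np.array([.07,-.1])
def pose(a,off,lx=.165,z=.026,turn=0):
    """a: tray angle (deg, base). tool centre at tray (lx, .092+off), jaw along tray x"""
    b=np.load("b.npy")
    o=b2w((pin[0],pin[1],np.radians(a)),[[lx,.092+off,0]]);w=b2w(b,o)[0];w[2]=z
    yaw=a+np.degrees(b[2])-90+turn
    return w,[-90,0,(yaw+180)%360-180]
E
python3 - <<'E'
from workcell import env
from h import *
for turn in(0,180):
  for a in(118,90):
    p,o=pose(a,.03,turn=turn);print(turn,a,p,o,np.round(env.inverse_kinematics(p,o),1))
turn=0 if abs(env.inverse_kinematics(*pose(118,.03,turn=0))[5])<abs(env.inverse_kinematics(*pose(118,.03,turn=180))[5]) else 180
env.gripper_to(0.0,20)
p,o=pose(118,.03,z=.15,turn=turn);env.goto(p,o)
p,o=pose(118,.03,turn=turn);env.move_straight(p,rate=.12,force_limit=8)
s=env.read_state();print(turn,s["clock"],s["position"],s["tool_rot"],s["force"],p)
p=env.grab_frame("scene");a=p["image"][150:320,130:340];cv2.imwrite("pics/a1.png",np.clip(cv2.resize(a,None,fx=3.5,fy=3.5)*1.5,0,255))
p=env.grab_frame("wrist");cv2.imwrite("pics/w1.png",p["image"])
E
```

```text
0 118 [ 0.49497943 -0.02129164  0.026     ] [-90, 0, np.float64(25.728907888836062)] [ 16.4  23.7 -31.3  -0.  -35.  -80.6]
0 90 [0.56114727 0.05273361 0.026     ] [-90, 0, np.float64(-2.271092111163938)] [  21.8   28.6  -21.6   -0.   -39.8 -114.1]
180 118 [ 0.49497943 -0.02129164  0.026     ] [-90, 0, np.float64(-154.27109211116397)] [ 16.4  23.7 -31.3   0.  -35.   99.4]
180 90 [0.56114727 0.05273361 0.026     ] [-90, 0, np.float64(177.72890788883603)] [ 21.8  28.6 -21.6   0.  -39.8  65.9]
0 6.625 [ 0.4955708  -0.02111811  0.02659366] [-9.00214405e+01 -8.10462376e-02  2.57449942e+01] [-0.11565464  0.01071415  0.99730465] [ 0.49497943 -0.02129164  0.026     ][ WARN:0@2.927] global loadsave.cpp:1063 imwrite_ Unsupported depth image for selected encoder is fallbacked to CV_8U.
```

View pics/a1.png

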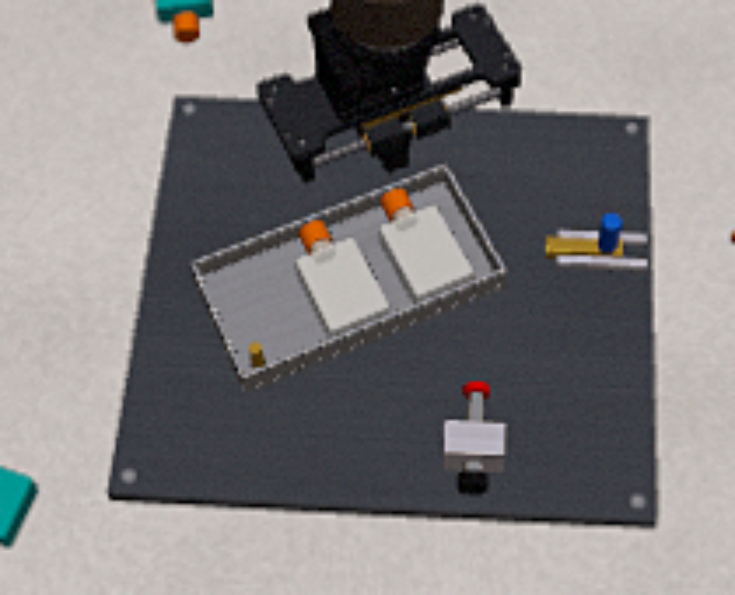

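View pics/w1.png

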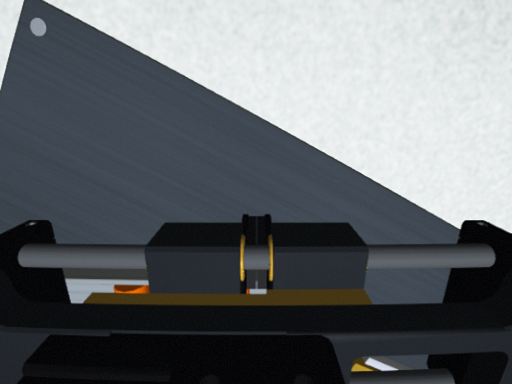

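The closed fingers stand behind the long wall, level with flask2 and parallel to the wall. Next I'll feel for first contact.

```bash
cat >> h.py <<'E'
def offs(env,a):
    "force along push direction (reaction), and tool coordinates in the tray-frame/base"
    s=env.read_state();b=np.load("b.npy")
    ang=np.radians(a)+b[2]; yv=np.array([-np.sin(ang),np.cos(ang)])
    f=s["force"][:2]@yv
    d=s["position"][:2]-b[:2];c,sn=np.cos(-b[2]),np.sin(-b[2])
    B=np.array([c*d[0]-sn*d[1],sn*d[0]+c*d[1]])
    return round(s["clock"],2),round(float(f),2),np.round(B*1e3,2),np.round(s["force"],2)
E
python3 - <<'E'
from workcell import env
from h import *
print(offs(env,118))
r=env.move_straight(pose(118,.012)[0],rate=.03,force_limit=3);print(r,offs(env,118))
if not r:
    r=env.move_straight(pose(118,.0)[0],rate=.012,force_limit=1.5);print(r,offs(env,118))
env.dwell(.2);print(offs(env,118))
E
```

```text
(6.72, -0.5, array([-114.63,  -11.42]), array([ 0.63, -0.16,  0.09]))
False (7.47, 0.06, array([-99.45,  -3.15]), array([ 0.27, -0.7 , -0.61]))
True (7.84, 0.77, array([-98.96,  -2.76]), array([-0.66, -0.39,  0.39]))
(8.04, -0.05, array([-99.35,  -2.89]), array([-0.05,  0.23, -0.02]))
```

Run:
```python
from workcell import env
from h import *
r=env.move_straight(pose(118,.004)[0],rate=.015,force_limit=4);print(r,offs(env,118))
if not r:
  for a in (114,110,106):
    p,o=pose(a,.0085)
    r=env.move_straight(p,o,rate=.03,force_limit=6);print(a,r,offs(env,a))
    if r:break
p=env.grab_frame("scene");a=p["image"][150:320,130:340];cv2.imwrite("pics/a2.png",np.clip(cv2.resize(a,None,fx=3.5,fy=3.5)*1.5,0,255).astype(np.uint8))
```

```text
True (8.36, -0.26, array([-98.78,  -2.3 ]), array([-0.08,  0.77, -0.05]))
```

View pics/a2.png

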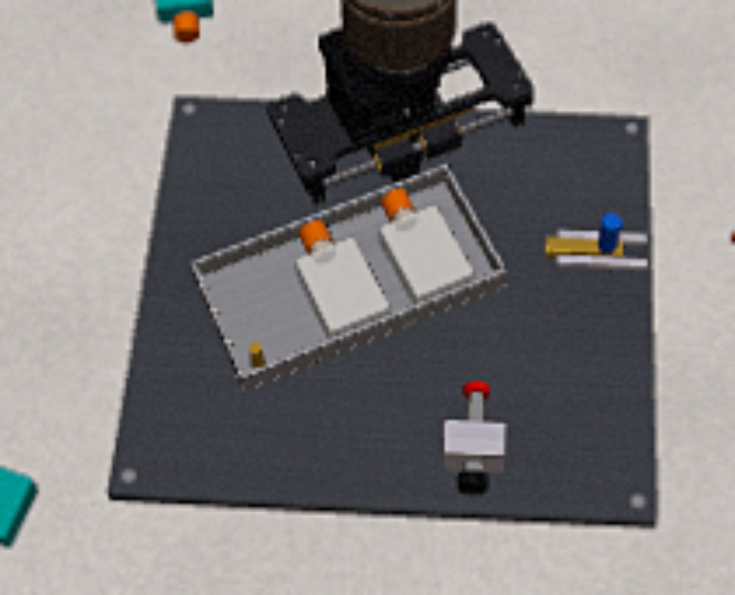

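The fingers are at the wall and the tray hasn't moved. The trip was first touch or breakaway. I'll start the swing gently.

Run:
```python
from workcell import env
from h import *
for a in (115,111,107):
    p,o=pose(a,.0095)
    r=env.move_straight(p,o,rate=.025,force_limit=7);print(a,r,offs(env,a),np.round(env.read_state()["tool_rot"],1))
    if r:break
p=env.grab_frame("scene");a=p["image"][150:320,130:340];cv2.imwrite("pics/a3.png",np.clip(cv2.resize(a,None,fx=3.5,fy=3.5)*1.5,0,255).astype(np.uint8))
```

```text
115 False (9.03, 1.73, array([-91.89,   6.73]), array([-1.98,  0.25, -1.37])) [-90.    0.   22.7]
111 False (9.72, 0.06, array([-83.27,  17.92]), array([-0.18,  0.34, -1.07])) [-90.   -0.1  18.8]
107 False (10.42, 1.86, array([-75.02,  28.43]), array([-1.97,  0.15,  1.12])) [-90.   -0.   14.7]
```

View pics/a3.png

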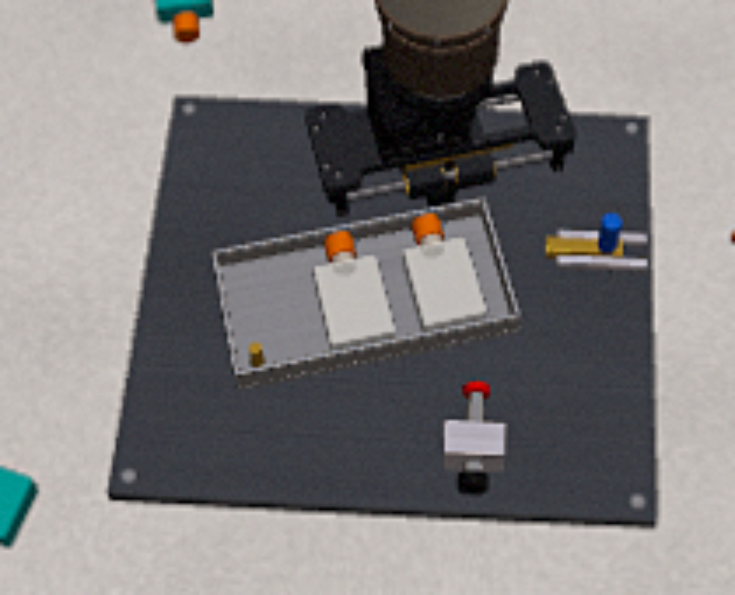

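The tray has swung about 11° smoothly, with the pin and flasks in place. I'll carry on to 96° and then creep until I feel the stop.

Run:
```python
from workcell import env
from h import *
r=False
for a,v in ((103,.025),(99.5,.025),(97,.02),(95,.01),(93,.008),(91,.008),(89,.008),(87,.008)):
    p,o=pose(a,.0095)
    r=env.move_straight(p,o,rate=v,force_limit=6 if a>97 else 4.5);print(a,r,offs(env,a))
    if r:break
env.dwell(.1)
F=[]
for i in range(5):
    env.dwell(.04);F.append(offs(env,a)[1])
print(F,offs(env,a),env.read_state()["tool_rot"])
```

```text
103 False (11.16, 1.32, array([-65.25,  38.41]), array([-1.23, -0.58, -0.48]))
99.5 False (11.78, 1.29, array([-56.71,  46.42]), array([-1.32,  0.17, -1.36]))
97 False (12.36, 1.01, array([-50.43,  51.69]), array([-0.99, -0.23, -0.79]))
95 False (13.18, 2.09, array([-45.36,  55.63]), array([-2.08, -0.28,  0.48]))
93 False (14.18, 2.09, array([-39.89,  59.53]), array([-2.1 , -0.  ,  0.12]))
91 False (15.17, 2.7, array([-34.37,  63.21]), array([-2.7 ,  0.24, -0.59]))
89 True (15.57, 0.8, array([-34.82,  63.26]), array([-0.76,  0.66, -0.09]))
[-0.34, -1.64, -0.12, 0.02, 0.3] (15.88, 0.3, array([-36.62,  62.55]), array([-0.34, -0.7 , -0.28])) [-90.16068066   0.48404451  -1.83579633]
```

Run:
```python
from workcell import env
from h import *
p=env.grab_frame("scene");a=p["image"][150:320,130:340];cv2.imwrite("pics/a4.png",np.clip(cv2.resize(a,None,fx=3.5,fy=3.5)*1.5,0,255).astype(np.uint8))
print(offs(env,90.5),env.read_state()["joint_positions"])
```

```text
(15.93, -1.34, array([-36.68,  62.51]), array([ 1.38,  1.05, -0.03])) [ 2.09358615e+01  3.00114439e+01 -1.90494636e+01 -6.21484631e-02
 -4.14557121e+01 -1.12726758e+02]
```

View pics/a4.png

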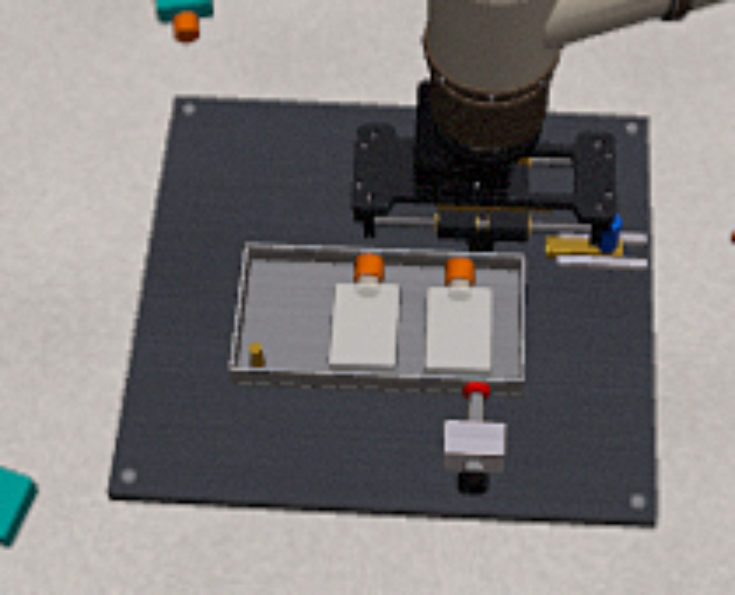

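The tray's long side is now at the red plunger at crop (477,388), and the pin and flasks are in place. The tool has backed off a little. I'll press in small steps while watching the force.

```bash
cat > press.py <<'E'
from workcell import env
from h import *
b=np.load("b.npy");o=[-90,0,float(np.degrees(b[2]))]
def W(x,y=.0645,z=.026): 
    w=b2w(b,[[x,y,0]])[0];w[2]=z;return w
def F(n=6,dt=.02):
    f=[]
    for i in range(n): env.dwell(dt);f.append(-(env.read_state()["force"][:2]@[np.cos(b[2]),np.sin(b[2])]))
    return float(np.mean(f)),float(np.max(f))
E
python3 - <<'E'
from press import *
env.move_straight(W(-.0380),o,rate=.02,force_limit=6)
f0=F(10);print("zero",f0)
x=-.0380;log=[]
while x<-.022:
    f,_=F(5,.02); f-=f0[0]
    s=offs(env,90);log.append((round(x*1e3,2),round(f,2),s[2][0],s[0]))
    if f>=7.5 or s[0]>40:break
    step=.0012 if f<1 else .0006 if f<3.5 else .0003
    x+=step
    if env.move_straight(W(x),rate=.008,force_limit=6):
        print("trip",x);break
for l in log:print(*l)
np.save("x.npy",[x,f0[0]])
E
```

```text
zero (0.26077959709479775, 1.1765331563777872)
-38.0 -0.86 -37.96 16.46
-36.8 -0.16 -36.79 16.84
-35.6 -0.46 -35.6 17.23
-34.4 0.11 -34.38 17.61
-33.2 3.53 -34.15 17.99
-32.9 5.24 -34.15 18.32
-32.6 5.71 -34.12 18.66
-32.3 6.37 -34.1 18.99
-32.0 7.36 -34.1 19.32
-31.7 7.32 -34.08 19.66
-31.4 8.44 -34.06 19.99
```

Run:
```python
from press import *
s=env.read_state();print(s["clock"],s["force"],s["wrist_torque"],s["tool_rot"],s["position"])
p=env.grab_frame("scene");a=p["image"][190:300,180:340];cv2.imwrite("pics/a5.png",np.clip(cv2.resize(a,None,fx=5,fy=5,interpolation=2)*1.6,0,255).astype(np.uint8))
p=env.grab_frame("wrist");cv2.imwrite("pics/w5.png",p["image"])
```

```text
19.9917 [-8.54180835  3.35151082  6.14608465] [1.04094917 2.27110184 0.0491831 ] [-90.05738456   0.30761437  -2.2947989 ] [0.57904831 0.05130044 0.02582332]
```

View pics/a5.png

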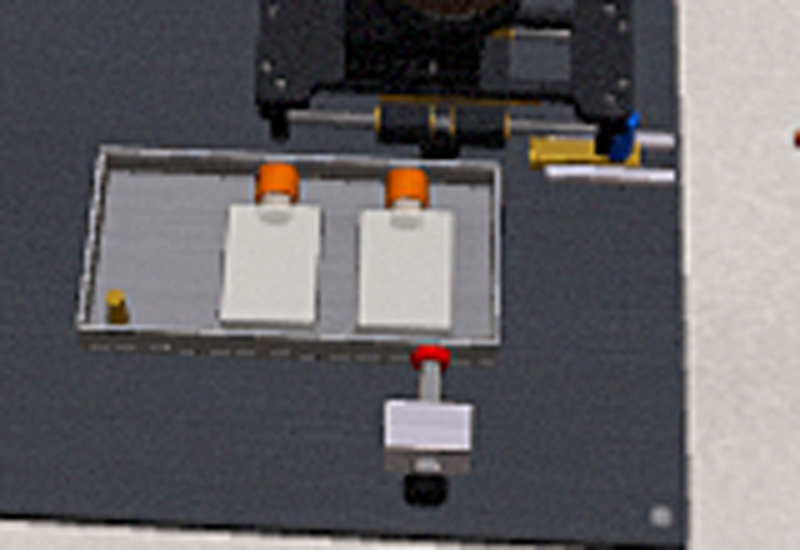

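View pics/w5.png

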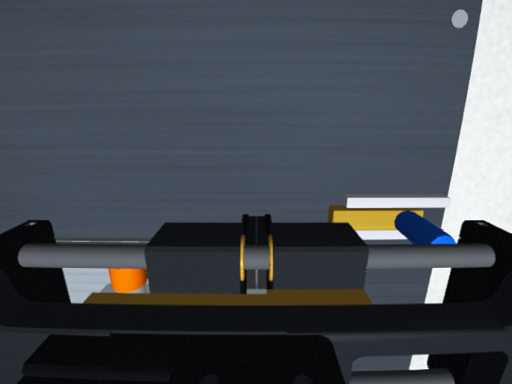

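The moment about z is about 0, so the contact is at the fingertips. Side friction on the wall (Fy 3.3, Fz 6.1) has built up from arm compliance. I'll null Fy and Fz first, then servo Fx to about 10.5 N and hold.

```bash
cat > servo.py <<'E'
from press import *
def fvec(n=5,dt=.02):
    f=[]
    for i in range(n):
        env.dwell(dt);v=env.read_state()["force"];f.append(v)
    f=np.array(f);c,s=np.cos(b[2]),np.sin(b[2])
    m=f.mean(0);return np.array([-(c*m[0]+s*m[1]),-s*m[0]+c*m[1],m[2]]),-f[:,0].min()
E
python3 - <<'E'
from servo import *
x=float(np.load("x.npy")[0]);y=.0645;z=.026
for i in range(10):
    f,mx=fvec()
    st=offs(env,90);print(st[0],np.round(f,2),"cmd",round(x*1e3,2),round(y*1e3,2),round(z*1e3,2),"act",st[2],round(env.read_state()["position"][2]*1e3,2))
    if abs(f[1])<1 and abs(f[2])<1:break
    y+=np.clip(f[1]*.0002,-.0006,.0006);z+=np.clip(f[2]*.0002,-.0006,.0006)
    if env.move_straight(W(x,y,z),rate=.008,force_limit=6):print("trip");break
np.save("c.npy",[x,y,z])
E
```

```text
20.18 [8.5  2.66 5.95] cmd -31.4 64.5 26.0 act [-34.06  64.3 ] 25.83
20.51 [6.34 1.28 2.3 ] cmd -31.4 65.03 26.6 act [-33.78  64.59] 25.9
20.84 [ 5.93 -0.    0.22] cmd -31.4 65.29 27.06 act [-33.81  64.6 ] 25.91
```

Run:
```python
from servo import *
x,y,z=np.load("c.npy");T=10.5;hold=None
for i in range(40):
    f,mx=fvec(4)
    st=offs(env,90);print(st[0],np.round(f,2),round(mx,1),"cmd",round(x*1e3,2),round(y*1e3,2),round(z*1e3,2),"act",st[2],round(env.read_state()["position"][2]*1e3,2))
    if mx>13.8: print("hi");x-=.0006
    if 9.8<f[0]<11.3:
        hold=hold or st[0]
        if st[0]-hold>1.6:break
    else: hold=None
    e=T-f[0]
    dx=np.clip(e*.00015,-.0004,.0004) if abs(e)>.5 else 0
    dy=np.clip(f[1]*.00015,-.0004,.0004) if abs(f[1])>.6 else 0
    dz=np.clip(f[2]*.00015,-.0004,.0004) if abs(f[2])>.6 else 0
    x+=dx;y+=dy;z+=dz
    if dx or dy or dz:
        if env.move_straight(W(x,y,z),rate=.006,force_limit=4):print("trip");break
    if st[0]>38:break
np.save("c.npy",[x,y,z])
```

```text
20.91 [ 6.19  0.63 -0.29] 7.0 cmd -31.4 65.29 27.06 act [-33.81  64.58] 25.93
21.23 [6.73 0.87 1.11] 7.1 cmd -31.0 65.38 27.06 act [-33.83  64.58] 25.93
21.54 [7.44 0.58 0.69] 8.0 cmd -30.6 65.51 27.23 act [-33.75  64.61] 25.96
21.86 [8.39 0.91 1.21] 9.1 cmd -30.2 65.51 27.33 act [-33.75  64.61] 25.95
22.18 [7.78 0.69 0.05] 8.6 cmd -29.88 65.65 27.51 act [-33.66  64.65] 25.98
22.49 [9.09 1.18 1.66] 9.3 cmd -29.48 65.75 27.51 act [-33.65  64.64] 25.98
22.81 [8.56 0.35 0.09] 9.0 cmd -29.27 65.93 27.76 act [-33.56  64.75] 25.98
23.12 [9.23 1.65 0.84] 9.8 cmd -28.98 65.93 27.76 act [-33.56  64.72] 25.97
23.44 [8.85 0.57 0.59] 9.4 cmd -28.79 66.18 27.89 act [-33.53  64.77] 25.99
23.76 [9.76 0.29 1.2 ] 10.3 cmd -28.54 66.18 27.89 act [-33.52  64.78] 25.98
24.07 [9.58 0.99 0.06] 10.1 cmd -28.43 66.18 28.07 act [-33.53  64.76] 25.99
24.39 [9.22 0.34 0.21] 9.5 cmd -28.29 66.33 28.07 act [-33.47  64.78] 26.03
24.71 [10.27  0.75  1.18] 11.0 cmd -28.1 66.33 28.07 act [-33.51  64.77] 25.98
25.02 [10.08  0.43 -0.09] 10.5 cmd -28.1 66.44 28.24 act [-33.44  64.86] 26.01
25.09 [ 9.49  0.86 -0.24] 9.8
[... 1339 characters left out ...]
-0.06] 11.6 cmd -27.35 66.68 28.47 act [-33.4   64.86] 26.02
28.79 [10.62  0.28 -0.04] 10.9 cmd -27.45 66.68 28.47 act [-33.42  64.86] 26.02
28.86 [10.6   0.52  0.3 ] 10.8 cmd -27.45 66.68 28.47 act [-33.39  64.88] 26.04
28.93 [10.93  0.37  0.68] 11.1 cmd -27.45 66.68 28.47 act [-33.41  64.88] 26.01
29.24 [10.41  0.14 -0.38] 11.1 cmd -27.45 66.68 28.57 act [-33.4   64.88] 26.03
29.31 [10.37  0.35 -0.06] 10.5 cmd -27.45 66.68 28.57 act [-33.38  64.89] 26.05
29.38 [10.05  0.02 -0.47] 10.6 cmd -27.45 66.68 28.57 act [-33.41  64.87] 26.02
29.44 [10.31 -0.24 -0.4 ] 10.5 cmd -27.45 66.68 28.57 act [-33.4   64.88] 26.03
29.51 [10.31  0.34 -0.7 ] 11.3 cmd -27.45 66.68 28.57 act [-33.4   64.87] 26.02
```

I held about 10 N for over 3 s. The tip travelled about 1 mm after contact, which fits the 10 N/mm spring. Next I'll release and look.

Run:
```python
from press import *
x,y,z=np.load("c.npy")
env.move_straight(W(-.036,y,.027),o,rate=.015)
env.move_straight(W(-.055,y,.027),o,rate=.05)
env.move_straight(W(-.055,y,.13),o,rate=.15)
env.move_straight(W(-.042,.203,.13),o,rate=.2)
print(env.read_state()["clock"])
for n,c in(("scene",(190,300,180,340)),("top",(95,205,190,340))):
    p=env.grab_frame(n);a=p["image"][c[0]:c[1],c[2]:c[3]];cv2.imwrite(f"pics/{n}6.png",np.clip(cv2.resize(a,None,fx=5,fy=5,interpolation=2)*1.6,0,255).astype(np.uint8))
```

```text
32.6833
```

View pics/scene6.png

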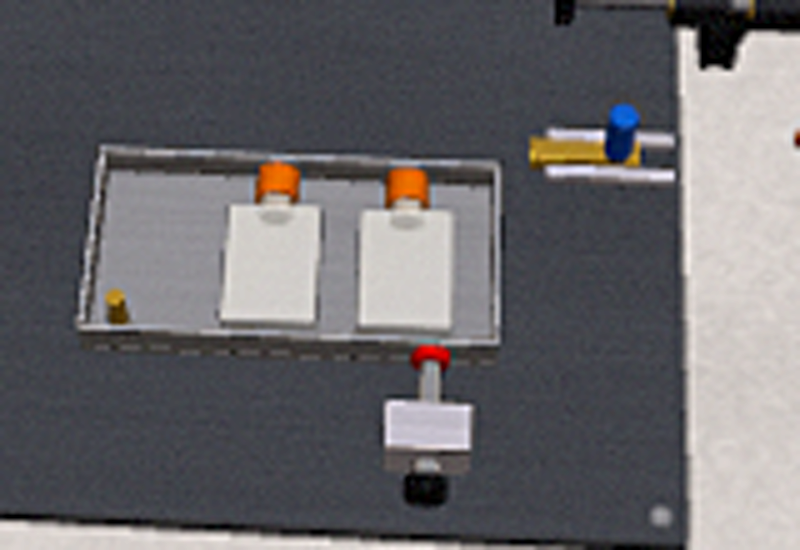

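View pics/top6.png

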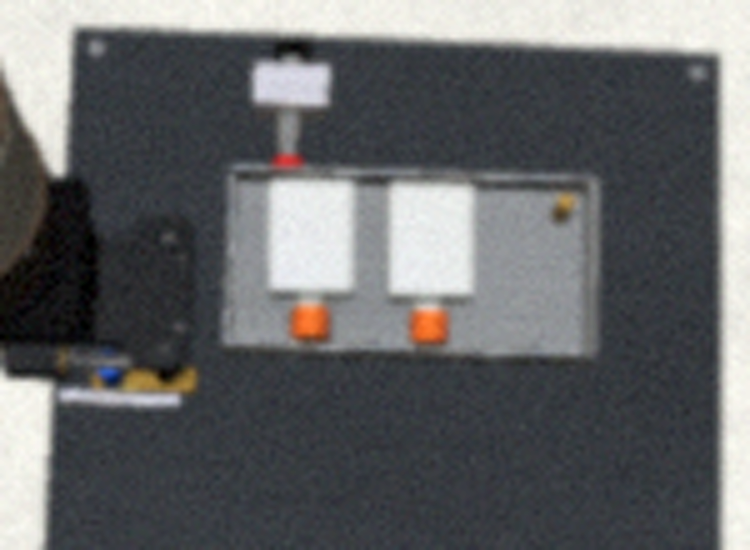

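The tray sits against the red plunger (scene6 (430,357)) with flasks and pin in place, and the knob at (622,120) is free. The fingertips are behind it. I'll lower and push the knob.

Run:
```python
from press import *
env.move_straight(W(-.042,.203,.038),o,rate=.12,force_limit=8);print(offs(env,90))
y=.203
r=False
while y>.135 and not r:
    y-=.009 if y>.19 else .006
    r=env.move_straight(W(-.042,y,.038),rate=.025,force_limit=7);print(round(y,3),r,offs(env,90))
env.dwell(.1);print(offs(env,90))
p=env.grab_frame("scene");a=p["image"][190:300,180:340];cv2.imwrite("pics/s7.png",np.clip(cv2.resize(a,None,fx=5,fy=5,interpolation=2)*1.6,0,255).astype(np.uint8))
```

```text
(33.7, 0.19, array([-41.37, 203.25]), array([-0.17,  0.31,  0.06]))
0.194 False (34.21, 0.23, array([-41.93, 193.86]), array([-0.24, -0.24,  0.38]))
0.185 False (34.72, -0.43, array([-41.95, 184.84]), array([ 0.46,  0.54, -0.44]))
0.179 False (35.11, -0.06, array([-41.91, 179.06]), array([ 0.12,  1.39, -0.44]))
0.173 False (35.5, -0.8, array([-41.91, 172.81]), array([0.84, 0.89, 0.02]))
0.167 False (35.89, -1.07, array([-41.97, 166.62]), array([1.11, 1.11, 0.24]))
0.161 False (36.28, -0.85, array([-42.04, 160.65]), array([ 0.86,  0.11, -0.42]))
0.155 False (36.67, -0.2, array([-42.03, 154.63]), array([ 0.24,  1.  , -0.71]))
0.149 False (37.07, -0.53, array([-42.03, 148.65]), array([0.58, 1.11, 0.55]))
0.143 True (37.33, 0.45, array([-41.74, 145.57]), array([-0.34,  2.97,  1.1 ]))
(37.43, 0.5, array([-41.76, 145.58]), array([-0.39,  2.75,  1.65]))
```

View pics/s7.png

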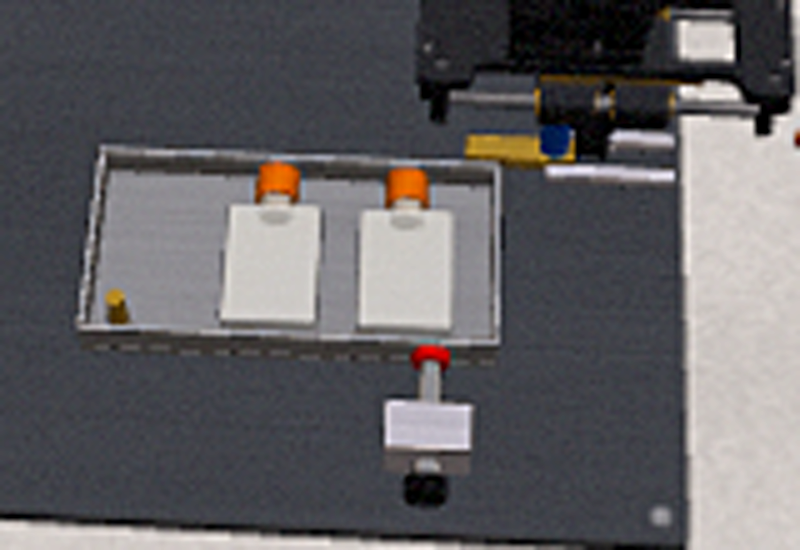

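The bolt nose is at s7 (467,148), past the tray's end at (498,165), and the push met a stiff end. I'll press once more to confirm, back off, and measure.

Run:
```python
from press import *
for y in(.1445,.143,.1415):
    r=env.move_straight(W(-.042,y,.038),o,rate=.015,force_limit=10);print(r,offs(env,90))
    if r: break
env.move_straight(W(-.042,.165,.038),o,rate=.05)
env.move_straight(W(-.042,.195,.2),o,rate=.2)
env.goto([.35,.40,.30],o)
s=env.read_state();print(s["clock"])
for n,c in(("scene",(190,300,180,340)),("top",(95,205,190,340))):
    p=env.grab_frame(n);a=p["image"].copy()
    if n=="scene":
        print("knob",[d["xyz"] for d in env.search_frame(p,"bolt_knob")][:2],"seat px",(proj(p,b2w(b,[[-.035,.08,.0225],[-.035,.08,.028],[-.049,.08,.028],[-.042,.128,.0665]]))-[c[2],c[0]]+.5)*5-.5)
    a=a[c[0]:c[1],c[2]:c[3]];cv2.imwrite(f"pics/{n}8.png",np.clip(cv2.resize(a,None,fx=5,fy=5,interpolation=2)*1.6,0,255).astype(np.uint8))
    cv2.imwrite(f"pics/{n}8f.png",p["image"])
```

```text
False (37.73, 0.93, array([-41.79, 145.32]), array([-0.73,  4.98,  0.75]))
False (37.98, 2.23, array([-41.7 , 145.08]), array([-1.87,  9.09,  0.56]))
False (38.23, 3.1, array([-41.59, 144.89]), array([-2.58, 13.39,  0.19]))
41.075
knob [[0.5797, 0.1027, 0.0284]] seat px [[465.74443886 159.84441563]
 [466.1322164  154.69957489]
 [466.8182915  132.91246568]
 [558.93067433 110.40011235]]
```

View pics/scene8.png

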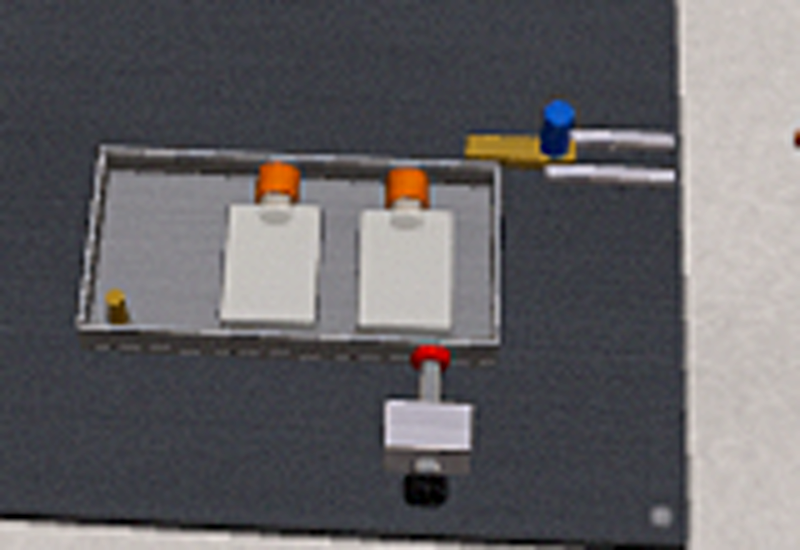

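View pics/top8.png

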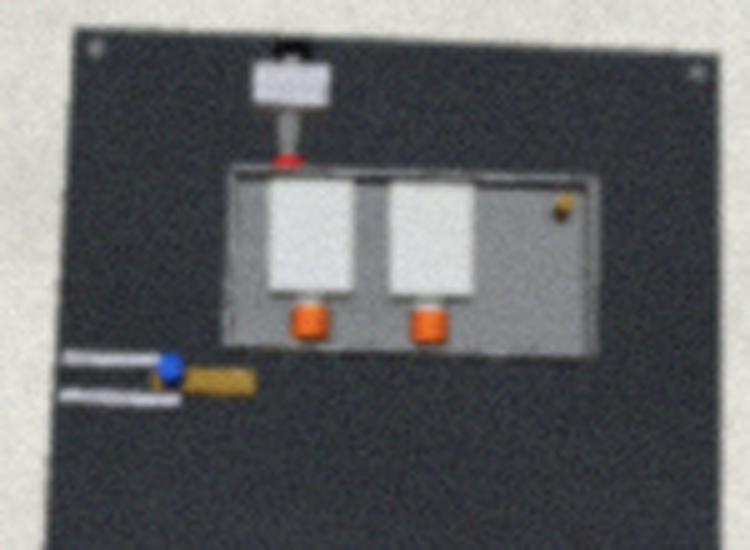

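View pics/scene8f.png

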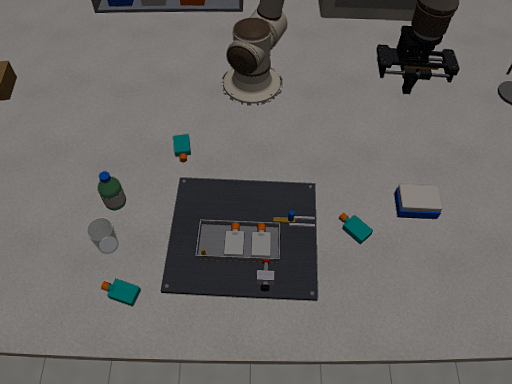

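The bolt nose is at scene8 x≈466 px against a predicted 466, and the knob is at 559 against 559. The tray is on its pin against the stop with both flasks lying in it, the bystanders are untouched and the arm is clear.

```bash
python3 -c "
from workcell import env
env.close_job()"
```

```text
the job is handed in; nothing more can be done
```

The tray is at the sprung stop with the bolt slid home behind it, and I handed the job in at about 41 s of the 69 s allowed.

- **Swing and press:** I swung the tray slowly round its pin until I felt the red stop. I then held it against the stop at about 10 N for roughly 4 s. The highest push reading in the hold was 11.6 N.
- **Bolt:** I let go, then pushed the bolt by its blue knob until it met a solid end. It took 13 N there with only about 0.4 mm of movement. In the last scene picture the nose and knob are within a pixel of where they should be when fully home.
- **Final look:** The tray is flat on its pin against the red plunger, with both flasks lying in it. The bottle, beaker, tip box and turquoise look-alikes have not moved, and the arm is clear.

**Disagreements:**
- **Early force stops:** Two early force stops, set at 1.5 and 4 N, came from sensor noise or first touch, and the tray did not move.
- **Side force on the wall:** Part-way through pressing, the fingers built up about 6 N vertical and 3 N sideways friction on the tray wall. With the push at 8.5 N, the total was about 11 N. I removed the side force before the 10 N hold.
- **Force at the stop:** The 10 N is the force measured at the tool. The stop itself may have felt a newton or two less because of tray drag.

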